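# Blank off a leaning dust port with its bayonet cap

### The job

Close the open dust port: pick up the orange bayonet cap by its black grip bar, set it squarely into the leaning blue port with its two lugs in the two slots, press it down against the spring and turn it clockwise (seen from above the cap) a quarter turn until it stops, so that it stays locked when you let go. Leave the tape measure, the oil bottle and the black feed wheel where they are.

Things in the scene. Friction and masses are not known exactly. Their poses are not given: they have to be found in the camera images.
- cap: loose orange bayonet cap, 84 mm diameter, 66 mm tall, about 0.14 kg, standing upright on the table. Origin: centre of its underside; z up its axis, x along its grip bar and through its two lugs (half a turn makes no difference). Plug below: 54 mm diameter, z = 0 to 22 mm, lower edge tapered to 47 mm. Disc: 84 mm diameter, z = 22 to 30 mm.
- cap_grip (a point): point in the middle of the cap's black grip bar, on the axis 53 mm above the cap's origin. The bar lies along the cap's x: 66 mm long, 14 mm thick with flat sides, z = 30 to 66 mm in the cap's frame.
- cap_lug (a point): centre of one of the cap's two steel lugs, 31 mm from the axis towards +x, 4 mm above the underside; the other is at -x. Each lug is 14 mm wide and 8 mm tall (z = 0 to 8 mm) and reaches 38 mm from the axis.
- inlet_box: grey dust inlet box bolted to the table with a dark 150 x 150 mm foot plate; it cannot move. Origin: on the table under the box; its front, towards which the port leans, is -x.
- port: blue round port, 98 mm outside diameter, fixed to the inlet box, its axis leaning 32 degrees from vertical towards the box's front. Origin: centre of its mouth on the upper face of the steel flange, 120 mm above the table; z points out of the mouth along the axis, x runs through the two open slots (yellow marks), y square to them. Flange 10 mm thick, bore 59 mm diameter.
- port_slot (a point): middle of one of the flange's two slots, on the flange face 35 mm from the axis towards the port's +x; the other is at -x. Each is 19 mm wide and reaches 42 mm from the axis. Behind the flange the lugs can turn clockwise (seen from outside) by about 84 degrees to a stop, to the green marks; anticlockwise is blocked.
- port_home (a point): point on the port's axis 18 mm below the flange face, where the cap's origin lies once locked. The cap can be pressed 4 mm deeper, till its disc meets the flange; its lugs can turn only with its origin 18 to 22 mm below the face. A spring plate meets the plug 8 mm below the face, pushing out with 2 N, 6 N when right in; unlocked, it pushes the cap back out by about 10 mm.
- tape_measure: yellow tape measure, 36 x 75 x 60 mm, standing on the table; origin under its centre. Bystander.
- fluid_bottle: small square bottle with yellow oil, 43 x 57 x 104 mm, behind the port; origin under its centre. Bystander.
- feed_wheel: black wheel lying flat, 45 mm in diameter, 24 mm tall; origin under its centre. Bystander.
There are look-alikes about, which are no part of the job. Of the things like the cap, leave any that is pink or turquoise; of the rest the smaller one is meant.

How it is judged (in metres and radians):
On the way:
1. the lugs are in the slots: the cap is squarely on the port's axis with its underside at least 6 mm below the flange face, not yet turned (z of cap in the frame of port below -0.006 m and distance between cap and port_home below 0.013 m and angle between the x axis of cap and the x axis of port, either way round below 0.35 rad and angle between the z axis of cap and the z axis of port, either way round below 0.2 rad), for 0.05 s.
At the end, for the whole second after the job is handed in: the cap sits locked in the port, released and at rest: its origin within 7 mm of the locked point, its axis within 7 degrees of the port's, turned at least 67 degrees from the slots (the stop is at about 84) (distance between cap and port_home below 0.007 m and angle between the x axis of cap and the y axis of port, either way round below 0.4 rad and angle between the z axis of cap and the z axis of port, either way round below 0.12 rad and linear speed of cap below 0.02 m/s); the robot touches nothing.
It fails at once if the tape measure, the oil bottle or the feed wheel is shifted by more than 30 mm (distance of any of tape_measure, fluid_bottle, feed_wheel from where it was at the start of the episode above 0.03 m).
It also fails if it takes over 48 s, if anything falls off the work surface, if the arm or the gripper's body presses on something with over 40 N, if the wrist force passes 120 N, or if a joint passes its speed limit or range.

### The arm

A 6-joint arm with a two-finger parallel gripper is mounted at the origin on a cart in front of the work surface, level with it; the furniture and walls round the work are solid. World frame = base frame: x ahead of the robot, y to its left, z up, the work surface at z = 0. Lengths are in mm, angles in rad, forces in N, time in s.
With the tool pointing down it reaches from about 300 to 750 mm from the base axis. Payload 8.5 kg.
Tool frame: the origin (TCP) lies midway between the tips of the shut fingers; the grasp point (between the pads) lies 19 mm behind it; z points along the fingers, y is the line along which they close (so a half turn about z gives the same grasp; the last joint's range is limited). The gripper opens to 88 mm and grips with 3 to 60 N. Pads are 18 mm wide; open, the fingers measure 123 mm over their backs; the gripper's body (75 mm by 187 mm) begins 45 mm behind the grasp point.
Start: joints at [-1.511, 0.381, 1.297, -0, 1.464, -0.215], TCP at [149.24, -529.347, 238.748] pointing down, gripper open.
Joint ranges: [-3.11, 3.11], [-0.89, 2.33], [0.22, 2.48], [-1.42, 4.56], [0.17, 2.85], [-2.88, 2.88]. Speed limits (rad/s): [2.39, 2.39, 3.14, 3.14, 3.14, 3.14].

### API

Orientations are given as a unit quaternion [x, y, z, w].
In Python, from plant import robot gives the robot as it stands.
- The arm moves only by the tool move_arm, never from a script. Its argument "steps" is a list of rows, each a list of 3 entries, a list of its own where there are three numbers: the shift along the tool's x, y, z each as a share of 150 mm, from -1 to 1, then the turn, a rotation vector about the tool's x, y, z each as a share of 90 degrees, from -1 to 1, then the opening, from -1 (shut) to 1 (fully open). A call has 1 to 8 rows; each row is the pose to reach, as a shift and turn from the pose commanded when the call began, along the tool's axes at that moment; what a row does not reach only later rows make up. A row lasts 1/12 s, in which the tool goes at most 41.7 mm and 7.16 degrees, less where a joint would pass 70% of its speed; a pose out of reach is approached as far as the arm can. A call with a number of a shift or a turn outside -1 to 1 is refused whole. A call with a gripper value outside its range is refused whole. The fingers move at their own pace and stop on an object; the grip force is fixed at half the most. Time passes only in rows, so rows that repeat a pose let the fingers close. It gives the time, the measured TCP pose, the force and the opening at its end, in the units of the state.
- robot.sense(): the state, without advancing time (a new reading comes with each control period).
- robot.grab_frame(name): name is "side" or "top"; returns (picture, depth): 384x512x3 uint8, red, green, blue; 384x512 float32, mm along the optical axis (not along the pixel's ray), 0 where there is no reading.
- robot.get_calibration(name): a dict with "camera_matrix" (3x3 intrinsics, pixels), "pose" (4x4, takes a point from camera to world coordinates). Camera axes: x right, y down, z forward; pixel columns grow to the right and rows downward; lengths in mm; the calibration is good to about 2 mm. A picture is of the moment at which its call begins. get_calibration takes no time and is no camera call.
- robot.close_job(): hands the job in, once; it reports no verdict.
The state is a dict: "t": time; "joint_positions": joint angles; "qvel": joint speeds; "joint_torque": joint torques, N m; "tcp_pos": TCP position; "ee_rot": TCP orientation; "force": force on the tool from outside, world axes, zero at the start; "ft_torque": the same for the moment, N m; "finger_gap": finger opening in mm.
Only numpy, scipy, OpenCV 4.12 (cv2) and the standard library are available. Lean on these libraries where they do the work, as an engineer would, in place of code of your own. Each camera call takes 0.05 s, during which the arm holds its last target. There are 200 camera calls.

## Working session

There is one attempt and no reset: what is moved stays moved. The work goes in short steps, Python scripts to look and compute and a tool call to move; the robot and the scene stay as the last step left them, time stands still between calls to the robot, and variables do not carry over. Pictures are saved under pics/ and viewed, on a budget of 10 in all, crops included, one or two more only if the job needs it, and the job is handed in when it is done.

Besides the shell and the picture viewer there is one more tool, called after "Request:" in YAML: its name, and indented under it one key for each argument. move_arm: Moves the arm, as the interface text tells. Its arguments: {"type":"object","properties":{"steps":{"type":"array","items":{"type":"array"}}},"required":["steps"]}

```bash
mkdir -p pics; ls
python3 - <<'E'
from plant import robot
import cv2,numpy as np
for n in("side","top"):
    p,d=robot.grab_frame(n); np.savez(f"pics/{n}0.npz",p=p,d=d)
    cv2.imwrite(f"pics/{n}0.png",p[...,::-1])
    c=robot.get_calibration(n);print(n,np.round(c["camera_matrix"],1).tolist(),np.round(c["pose"],3).tolist(),(d>0).mean())
s=robot.sense();print(s)
E
```

```text
pics
side [[373.1, 0.0, 263.9], [0.0, 373.1, 189.3], [0.0, 0.0, 1.0]] [[0.963, -0.161, 0.215, 186.865], [-0.268, -0.6, 0.754, -1065.795], [0.007, -0.784, -0.621, 905.911], [0.0, 0.0, 0.0, 1.0]] 0.99591064453125
top [[465.4, 0.0, 254.2], [0.0, 465.4, 186.8], [0.0, 0.0, 1.0]] [[0.016, -0.987, 0.157, 211.915], [-1.0, -0.016, 0.001, -127.134], [0.002, -0.157, -0.988, 1838.285], [0.0, 0.0, 0.0, 1.0]] 0.9961293538411459
{'t': 0.1, 'joint_positions': array([-1.51132702e+00,  3.81164055e-01,  1.29815641e+00, -2.34126275e-05,
        1.46357637e+00, -2.15331995e-01]), 'qvel': array([-0.00100166, -0.00294321, -0.00232632,  0.00091802, -0.00101741,
       -0.00147634]), 'joint_torque': array([ 4.48587802e-03, -4.38644421e+01, -2.24918300e+01,  7.14260666e-02,
        3.41163820e-02, -6.98672420e-05]), 'tcp_pos': array([ 149.20599832, -529.12334222,  238.19010765]), 'ee_rot': array([ 9.90574988e-01,  1.36969950e-01,  3.91640117e-05, -6.51018610e-04]), 'force': array([ 0.59786687, -0.63885454, -0.26835018]), 'ft_torque': array([-0.03032708,  0.03455936,  0.00875743]), 'finger_gap': 88.00568076814889}
```

View pics/side0.png

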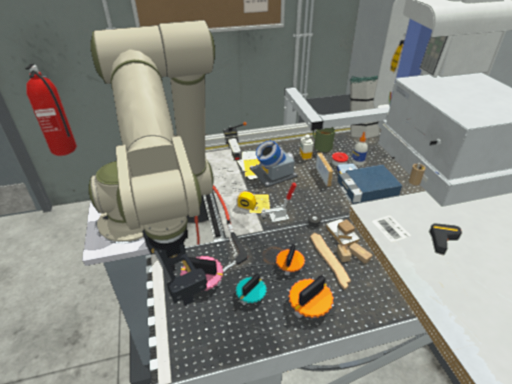

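View pics/top0.png

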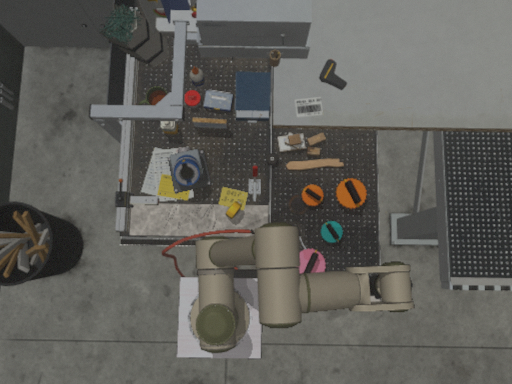

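The small orange cap is at side (290,260) / top (312,195). The port is at side (270,155) / top (186,170). Next I measure both.

```bash
cat > h.py <<'E'
import numpy as np,cv2
from plant import robot
from scipy.spatial.transform import Rotation as R
def cloud(n,d):
    c=robot.get_calibration(n);K=c["camera_matrix"];T=np.array(c["pose"])
    v,u=np.mgrid[:d.shape[0],:d.shape[1]]
    P=np.stack([(u-K[0][2])/K[0][0]*d,(v-K[1][2])/K[1][1]*d,d],-1)
    return P@T[:3,:3].T+T[:3,3]
def proj(n,P):
    c=robot.get_calibration(n);K=np.array(c["camera_matrix"]);T=np.array(c["pose"])
    q=(np.atleast_2d(P)-T[:3,3])@T[:3,:3]@K.T
    return q[:,:2]/q[:,2:]
def crop(n,p,box,k,out):
    x0,y0,x1,y1=box
    cv2.imwrite(out,cv2.resize(p[y0:y1,x0:x1,::-1],None,fx=k,fy=k,interpolation=cv2.INTER_CUBIC))
E
python3 - <<'E'
from h import *
ims=[]
for n,cb,pb in(("side",(270,240,315,280),(240,130,310,190)),("top",(298,181,328,210),(160,142,215,208))):
    z=np.load(f"pics/{n}0.npz");p,d=z["p"],z["d"];W=cloud(n,d)
    hsv=cv2.cvtColor(p,cv2.COLOR_RGB2HSV).astype(int)
    def sel(b,m):
        M=np.zeros(d.shape,bool);M[b[1]:b[3],b[0]:b[2]]=True
        return W[M&m&(d>0)],p[M&m&(d>0)]
    o,_=sel(cb,(hsv[...,0]<18)&(hsv[...,1]>150)&(hsv[...,2]>120))
    top=o[abs(o[:,2]-30)<6]
    (c,r)=cv2.minEnclosingCircle(top[:,:2].astype(np.float32))
    print(n,"cap",len(o),len(top),np.round(c,1),round(r,1),"zmed",np.median(top[:,2]).round(1))
    k,_=sel(cb,(hsv[...,2]<90)); k=k[k[:,2]>57]
    if len(k)>4:
        m=k.mean(0);u,s,v=np.linalg.svd((k-m)[:,:2]);print(" bar",len(k),m.round(1),np.degrees(np.arctan2(v[0,1],v[0,0])).round(1),(s/np.sqrt(len(k))).round(1))
    b,_=sel(pb,(hsv[...,0]>95)&(hsv[...,0]<130)&(hsv[...,1]>90))
    print(" blue",len(b),b.mean(0).round(1),b.min(0).round(0),b.max(0).round(0))
    for nm,lo,hi in(("yel",20,35),("grn",40,85)):
        y,_=sel(pb,(hsv[...,0]>=lo)&(hsv[...,0]<=hi)&(hsv[...,1]>100)&(hsv[...,2]>70));y=y[y[:,2]>60]
        print(nm,y.round(0).tolist())
    for b,k in((cb,6),(pb,6)):
        i=cv2.resize(p[b[1]:b[3],b[0]:b[2],::-1],(390,290),interpolation=cv2.INTER_CUBIC);ims.append(i)
cv2.imwrite("pics/c1.png",np.vstack([np.hstack(ims[:2]),np.hstack(ims[2:])]))
E
```

```text
side cap 371 313 [ 471.6 -354. ] 44.8 zmed 27.8
 bar 66 [ 473.7 -356.1   63.2] -121.0 [20.   3.3]
 blue 224 [553.1 102.9 101.4] [497.  78.  68.] [619. 173. 143.]
yel [[495.0, 117.0, 89.0], [496.0, 125.0, 79.0], [499.0, 121.0, 81.0], [499.0, 118.0, 78.0], [502.0, 115.0, 80.0]]
grn [[555.0, 89.0, 111.0]]
top cap 229 175 [ 473.  -354.1] 41.7 zmed 29.7
 bar 50 [ 471.2 -354.    65.9] -124.0 [17.7  3.2]
 blue 155 [553.8 130.1 115.3] [495.  81.   3.] [611. 178. 150.]
yel [[580.0, 138.0, 136.0]]
grn []
```

View pics/c1.png

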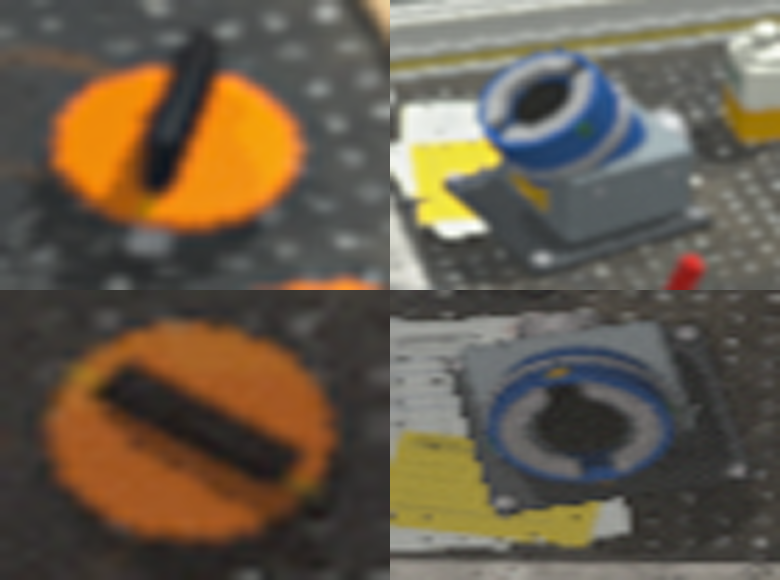

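Run:
```python
from h import *
ims=[]
for n,pb in(("side",(240,130,310,190)),("top",(160,142,215,208))):
    z=np.load(f"pics/{n}0.npz");p,d=z["p"],z["d"];W=cloud(n,d)
    hsv=cv2.cvtColor(p,cv2.COLOR_RGB2HSV).astype(int)
    M=np.zeros(d.shape,bool);M[pb[1]:pb[3],pb[0]:pb[2]]=True
    # candidate points near approx mouth
    c=np.array([540,130,120.])
    M&=(np.linalg.norm(W-c,axis=-1)<62)&(W[...,2]>85)&(d>0)
    fl=M&(hsv[...,1]<70)&(hsv[...,2]>75)
    P=W[fl]
    best=None;rng=np.random.default_rng(0)
    for _ in range(2000):
        q=P[rng.choice(len(P),3,False)];nn=np.cross(q[1]-q[0],q[2]-q[0]);l=np.linalg.norm(nn)
        if l<300:continue
        nn=nn/l*np.sign(nn[2]);
        if abs(np.degrees(np.arccos(nn[2]))-32)>8: continue
        i=abs((P-q[0])@nn)<2.5
        if best is None or i.sum()>best.sum():best=i
    q=P[best];m=q.mean(0);nn=np.linalg.svd(q-m)[2][2];nn*=np.sign(nn[2])
    print(n,len(P),best.sum(),"n",nn.round(3),"tilt",np.degrees(np.arccos(nn[2])).round(1),"az",np.degrees(np.arctan2(nn[1],nn[0])).round(1))
    # all pixels near plane (any colour) = face incl. blue rim
    a=M&(abs((W-m)@nn)<3.5);Q=W[a]
    ex=np.cross([0,0,1],nn);ex/=np.linalg.norm(ex);ey=np.cross(nn,ex)
    uv=np.c_[(Q-m)@ex,(Q-m)@ey].astype(np.float32)
    (cc,r)=cv2.minEnclosingCircle(uv);C=m+ex*cc[0]+ey*cc[1]
    fc=fl[a]&True;(c2,r2)=cv2.minEnclosingCircle(uv[fc]);C2=m+ex*c2[0]+ey*c2[1]
    print(" rim",len(Q),r,C.round(1)," steel",r2,C2.round(1))
    # rectified view: 1px = .3mm... ex right, ey up
    g=np.mgrid[-60:60:.31,-60:60:.31];o=C[None,None]+g[1][...,None]*ex-g[0][...,None]*ey
    uvp=proj(n,o.reshape(-1,3)).reshape(*g[0].shape,2).astype(np.float32)
    ims.append(cv2.remap(p[...,::-1],uvp[...,0],uvp[...,1],cv2.INTER_CUBIC))
cv2.imwrite("pics/rect.png",np.hstack(ims));print(ims[0].shape)
```

```text
side 221 116 n [-0.521 -0.123  0.845] tilt 32.3 az -166.7
 rim 200 52.56129455566406 [534.3 128.5 117.6]  steel 47.86830520629883 [530.9 134.2 116.3]
top 248 86 n [-0.564 -0.113  0.818] tilt 35.1 az -168.6
 rim 191 52.87437057495117 [533.9 128.7 120.2]  steel 49.473602294921875 [533.1 128.8 119.7]
(388, 388, 3)
```

View pics/rect.png

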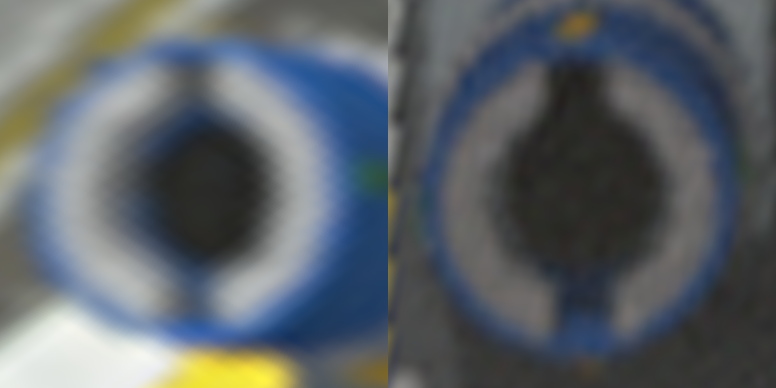

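Slots lie in the lean plane: in the rectified views they sit at (190,80)/(185,305) and (577,80)/(585,300), so vertical within about 2°. The port is at about (534,128.6,120) with lean azimuth -167.7°, and the cap at (472,-354) with its bar at 57.5°. Now I move above the cap.

Request:
move_arm:
  steps:
    - [[0.8,-0.18,0.2],[0,0,0],1]
    - [[0.8,-0.18,0.2],[0,0,0],1]
    - [[0.8,-0.18,0.2],[0,0,0],1]
    - [[0.8,-0.18,0.2],[0,0,0],1]

```text
t: 0.43
tcp_pos: [261.6, -466.8, 206.9]
ee_rot: [0.99, 0.139, 0.0, -0.002]
force: [0.0, -0.4, -0.4]
finger_gap: 88.1
```

Request:
move_arm:
  steps:
    - [[0.8,-0.18,0.2],[0,0,0],1]
    - [[0.8,-0.18,0.2],[0,0,0],1]
    - [[0.8,-0.18,0.2],[0,0,0],1]
    - [[0.8,-0.18,0.2],[0,0,0],1]

```text
t: 0.77
tcp_pos: [369.5, -408.3, 176.8]
ee_rot: [0.99, 0.139, 0.0, -0.002]
force: [-0.4, 0.4, -0.8]
finger_gap: 88.2
```

Request:
move_arm:
  steps:
    - [[0.8,-0.18,0.2],[0,0,-0.46],1]
    - [[0.8,-0.18,0.2],[0,0,-0.46],1]
    - [[0.8,-0.18,0.2],[0,0,-0.46],1]
    - [[0.8,-0.18,0.2],[0,0,-0.46],1]
    - [[0.8,-0.18,0.2],[0,0,-0.46],1]
    - [[0.8,-0.18,0.2],[0,0,-0.46],1]
    - [[0.8,-0.18,0.2],[0,0,-0.46],1]

```text
t: 1.35
tcp_pos: [473.7, -353.7, 148.4]
ee_rot: [0.877, 0.48, -0.0, -0.0]
force: [0.0, 0.6, 0.0]
finger_gap: 87.9
```

```bash
cat >> h.py <<'E'
PC=np.array([533.7,128.6,120.]);_a=np.radians(-167.7);_t=np.radians(32)
PN=np.array([np.sin(_t)*np.cos(_a),np.sin(_t)*np.sin(_a),np.cos(_t)])
PX=np.array([np.cos(_t)*np.cos(_a),np.cos(_t)*np.sin(_a),-np.sin(_t)])  # downslope slot direction
def pose(zc=-1,xc=None):
    z=np.asarray(zc,float);x=np.asarray(xc,float);return np.c_[x,np.cross(z,x),z]
def go(p,Rt):
    s=robot.sense();R0=R.from_quat(s["ee_rot"]).as_matrix()
    print("t",round(s["t"],2),"tcp",s["tcp_pos"].round(1),"yaw",np.degrees(np.arctan2(R0[1,0],R0[0,0])).round(1),"z",R0[:,2].round(3),"q",s["joint_positions"].round(2),"F",s["force"].round(1),"gap",s["finger_gap"].round(1))
    print("shift/150",(R0.T@(p-s["tcp_pos"])/150).round(3),"turn/90",(R.from_matrix(R0.T@Rt).as_rotvec()/np.pi*2).round(3))
CR=pose([0,0,-1],[np.cos(np.radians(57.5)),np.sin(np.radians(57.5)),0])
PR=pose(-PN,PX)
E
python3 - <<'E'
from h import *
go([472,-354,35],CR)
p,d=robot.grab_frame("side");crop("side",p,(240,190,340,290),6,"pics/s2.png")
E
```

```text
Traceback (most recent call last):
  File "h.py", line 23, in go
    print("t",round(s["t"],2),"tcp",s["tcp_pos"].round(1),"yaw",np.degrees(np.arctan2(R0[1,0],R0[0,0])).round(1),"z",R0[:,2].round(3),"q",s["joint_positions"].round(2),"F",s["force"].round(1),"gap",s["finger_gap"].round(1))
                                                                                                                                                                                                      ^^^^^^^^^^^^^^^^^^^^^
AttributeError: 'float' object has no attribute 'round'
```

Request:
move_arm:
  steps:
    - [[-0.005,-0.01,0.5],[0,0,0],1]
    - [[-0.005,-0.01,0.5],[0,0,0],1]
    - [[-0.005,-0.01,0.75],[0,0,0],1]
    - [[-0.005,-0.01,0.75],[0,0,0],1]
    - [[-0.005,-0.01,0.75],[0,0,0],1]

```text
t: 1.77
tcp_pos: [471.6, -353.5, 35.8]
ee_rot: [0.879, 0.477, -0.0, -0.001]
force: [0.1, 0.0, 0.8]
finger_gap: 88.2
```

Request:
move_arm:
  steps:
    - [[0,0,0],[0,0,0],-1]
    - [[0,0,0],[0,0,0],-1]
    - [[0,0,0],[0,0,0],-1]
    - [[0,0,0],[0,0,0],-1]
    - [[0,0,0],[0,0,0],-1]
    - [[0,0,0],[0,0,0],-1]
    - [[0,0,0],[0,0,0],-1]
    - [[0,0,0],[0,0,0],-1]

```text
t: 2.43
tcp_pos: [472.1, -353.5, 36.3]
ee_rot: [0.878, 0.478, 0.0, 0.0]
force: [-0.3, 0.1, -0.5]
finger_gap: 36.9
```

```bash
sed -i 's/s\["finger_gap"\].round(1)/round(s["finger_gap"],1)/' h.py
python3 - <<'E'
from h import *
go(PC+PN*60+[-20,-20,40],PR)
p,d=robot.grab_frame("side");crop("side",p,(240,190,340,290),6,"pics/s2.png")
E
```

```text
t 2.43 tcp [ 472.1 -353.5   36.3] yaw 57.1 z [ 0. -0. -1.] q [-0.84  0.66  1.45  0.    1.03 -0.27] F [-0.3  0.1 -0.5] gap 36.9
shift/150 [ 2.588 -1.588 -1.164] turn/90 [-0.417 -0.172 -1.454]
```

View pics/s2.png

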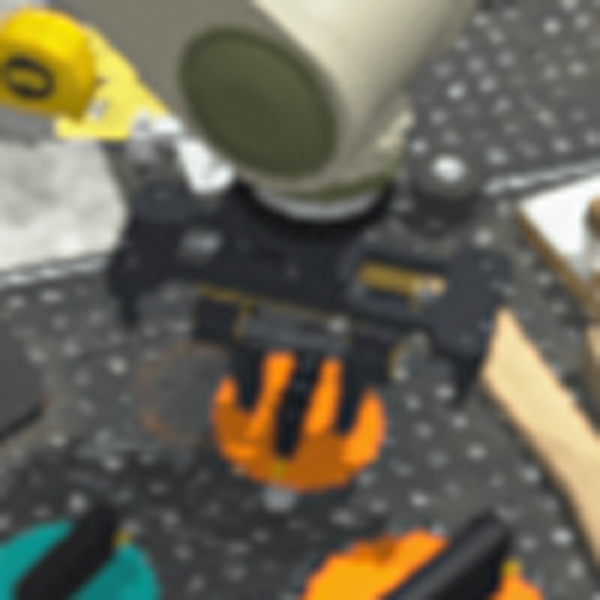

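The fingers straddle the bar (crop centre 290,420) and are still closing.

Request:
move_arm:
  steps:
    - [[0,0,0],[0,0,0],-1]
    - [[0,0,0],[0,0,0],-1]
    - [[0,0,0],[0,0,0],-1]
    - [[0,0,0],[0,0,0],-1]
    - [[0,0,0],[0,0,0],-1]
    - [[0,0,0],[0,0,0],-1]

```text
t: 2.98
tcp_pos: [472.1, -353.5, 36.2]
ee_rot: [0.878, 0.478, -0.0, -0.0]
force: [0.1, -0.1, -0.6]
finger_gap: 13.8
```

Request:
move_arm:
  steps:
    - [[0,0,-0.9],[0,0,0],-1]
    - [[0,0,-0.9],[0,0,0],-1]
    - [[0,0,-0.9],[0,0,0],-1]
    - [[0,0,-0.9],[0,0,0],-1]
    - [[0,0,-0.9],[0,0,0],-1]

```text
t: 3.4
tcp_pos: [472.9, -354.3, 174.4]
ee_rot: [0.878, 0.478, 0.001, 0.003]
force: [-0.7, 0.2, -1.5]
finger_gap: 13.9
```

Run:
```python
from h import *
go(PC+PN*60+[-20,-20,40],PR);print(PC+PN*60+[-20,-20,40])
```

```text
t 3.4 tcp [ 472.9 -354.3  174.4] yaw 57.2 z [ 0.004 -0.005 -1.   ] q [-0.84  0.5   1.29  0.    1.34 -0.27] F [-0.7  0.2 -1.5] gap 13.9
shift/150 [ 2.589 -1.593 -0.258] turn/90 [-0.416 -0.167 -1.453]
[482.63468368 101.82666567 210.88288577]
```

Request:
move_arm:
  steps:
    - [[0.86,-0.53,-0.2],[0,0,0],-1]
    - [[0.86,-0.53,-0.2],[0,0,0],-1]
    - [[0.86,-0.53,-0.2],[0,0,0],-1]
    - [[0.86,-0.53,-0.2],[0,0,0],-1]
    - [[0.86,-0.53,-0.2],[0,0,0],-1]

```text
t: 3.82
tcp_pos: [474.6, -197.0, 200.4]
ee_rot: [0.877, 0.48, -0.0, -0.002]
force: [0.2, 0.2, -0.3]
finger_gap: 13.5
```

Request:
move_arm:
  steps:
    - [[0.86,-0.53,-0.1],[0,0,0],-1]
    - [[0.86,-0.53,-0.1],[0,0,0],-1]
    - [[0.86,-0.53,-0.1],[0,0,0],-1]
    - [[0.86,-0.53,-0.1],[0,0,0],-1]
    - [[0.86,-0.53,-0.1],[0,0,0],-1]

```text
t: 4.23
tcp_pos: [477.6, -46.5, 214.9]
ee_rot: [0.877, 0.48, -0.001, -0.002]
force: [-0.2, -0.0, -1.4]
finger_gap: 13.8
```

Request:
move_arm:
  steps:
    - [[0.86,-0.53,0],[0,0,-0.6],-1]
    - [[0.86,-0.53,0],[0,0,-0.6],-1]
    - [[0.86,-0.53,0],[0,0,-0.6],-1]
    - [[0.86,-0.53,0],[0,0,-0.6],-1]
    - [[0.86,-0.53,0],[0,0,-0.6],-1]
    - [[0.86,-0.53,0],[0,0,-0.6],-1]
    - [[0.86,-0.53,0],[0,0,-0.6],-1]
    - [[0.86,-0.53,0],[0,0,-0.6],-1]

```text
t: 4.9
tcp_pos: [481.5, 100.4, 214.2]
ee_rot: [0.563, 0.827, -0.001, -0.001]
force: [-0.7, -0.7, -0.7]
finger_gap: 13.7
```

Run:
```python
from h import *
go(PC+PN*90,PR);print(PC+PN*90)
```

```text
t 4.9 tcp [481.5 100.4 214.2] yaw 111.5 z [-0.003 -0.    -1.   ] q [-0.04  0.3   1.49 -0.    1.35 -0.41] F [-0.7 -0.7 -0.7] gap 13.7
shift/150 [0.098 0.079 0.119] turn/90 [-0.251 -0.296 -0.872]
[487.10202553 118.4399985  196.32432865]
```

Request:
move_arm:
  steps:
    - [[0.1,0.08,0],[-0.25,-0.296,-0.872],-1]
    - [[0.1,0.08,0],[-0.25,-0.296,-0.872],-1]
    - [[0.1,0.08,0],[-0.25,-0.296,-0.872],-1]
    - [[0.1,0.08,0],[-0.25,-0.296,-0.872],-1]
    - [[0.1,0.08,0],[-0.25,-0.296,-0.872],-1]
    - [[0.1,0.08,0],[-0.25,-0.296,-0.872],-1]
    - [[0.1,0.08,0],[-0.25,-0.296,-0.872],-1]
    - [[0.1,0.08,0],[-0.25,-0.296,-0.872],-1]

```text
t: 5.57
tcp_pos: [487.1, 118.6, 214.3]
ee_rot: [0.132, 0.972, 0.019, 0.193]
force: [-0.0, -0.3, -2.4]
finger_gap: 13.8
```

Run:
```python
from h import *
go(PC+PN*90,PR)
```

```text
t 5.57 tcp [487.1 118.6 214.3] yaw 163.5 z [ 0.381 -0.015 -0.925] q [ 0.01  0.18  1.73 -0.03  0.84 -1.28] F [-0.  -0.3 -2.4] gap 13.8
shift/150 [ 0.044 -0.012  0.111] turn/90 [-0.086 -0.098 -0.291]
```

Request:
move_arm:
  steps:
    - [[0.044,-0.012,0.111],[-0.086,-0.098,-0.291],-1]
    - [[0.044,-0.012,0.111],[-0.086,-0.098,-0.291],-1]
    - [[0.044,-0.012,0.111],[-0.086,-0.098,-0.291],-1]
    - [[0.044,-0.012,0.111],[-0.086,-0.098,-0.291],-1]
    - [[0.044,-0.012,0.111],[-0.086,-0.098,-0.291],-1]
    - [[0.044,-0.012,0.111],[-0.086,-0.098,-0.291],-1]

```text
t: 6.07
tcp_pos: [486.8, 117.9, 196.2]
ee_rot: [-0.1, 0.956, 0.03, 0.273]
force: [-1.1, 0.4, -1.7]
finger_gap: 14.2
```

Run:
```python
from h import *
go(PC+PN*50,PR)
ims=[]
for n,b in(("side",(235,110,315,190)),("top",(150,142,220,212))):
    p,d=robot.grab_frame(n);np.savez(f"pics/{n}3.npz",p=p,d=d)
    W=cloud(n,d);hsv=cv2.cvtColor(p,cv2.COLOR_RGB2HSV).astype(int)
    o=(hsv[...,0]<18)&(hsv[...,1]>150)&(hsv[...,2]>100)&(W[...,1]>50)&(W[...,1]<220)&(W[...,2]>90)&(W[...,0]<620)
    Q=W[o];print(n,len(Q),Q.mean(0).round(1))
    ims.append(cv2.resize(p[b[1]:b[3],b[0]:b[2],::-1],(390,390),interpolation=cv2.INTER_CUBIC))
cv2.imwrite("pics/c3.png",np.hstack(ims))
```

```text
t 6.07 tcp [486.8 117.9 196.2] yaw -168.0 z [ 0.517  0.111 -0.849] q [-0.08  0.16  1.89  0.28  0.58 -2.05] F [-1.1  0.4 -1.7] gap 14.2
shift/150 [-0.003  0.003  0.267] turn/90 [-0.001 -0.001 -0.003]
side 149 [491.5  97.3 187.1]
top 142 [505.6 117.4 205.2]
```

View pics/c3.png

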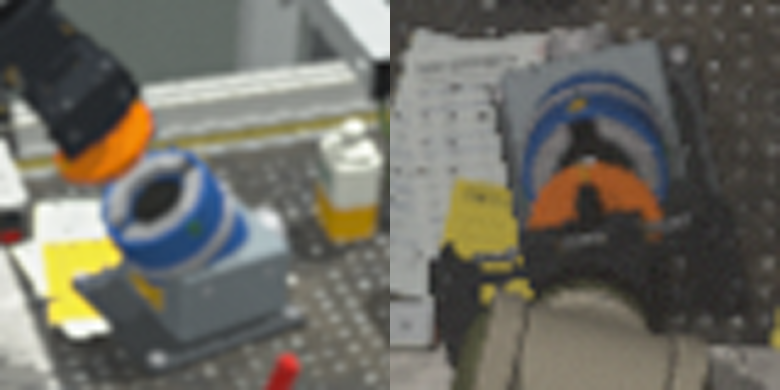

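Request:
move_arm:
  steps:
    - [[-0.003,0.004,0.12],[0,0,0],-1]
    - [[-0.003,0.004,0.24],[0,0,0],-1]
    - [[-0.003,0.004,0.32],[0,0,0],-1]
    - [[-0.003,0.004,0.32],[0,0,0],-1]
    - [[-0.003,0.004,0.32],[0,0,0],-1]

```text
t: 6.58
tcp_pos: [512.6, 125.2, 157.1]
ee_rot: [-0.1, 0.956, 0.03, 0.274]
force: [0.3, 0.0, -1.6]
finger_gap: 14.0
```

Run:
```python
from h import *
go(PC+PN*16,PR)
ims=[]
for n,b in(("side",(235,110,315,190)),("top",(150,142,220,212))):
    p,d=robot.grab_frame(n);np.savez(f"pics/{n}3.npz",p=p,d=d)
    W=cloud(n,d);Q=(W-PC)
    h=Q@PN;hsv=cv2.cvtColor(p,cv2.COLOR_RGB2HSV).astype(int)
    o=(hsv[...,0]<18)&(hsv[...,1]>150)&(hsv[...,2]>80)&(np.linalg.norm(Q,axis=-1)<90)
    a=Q[o];py=np.cross(PN,PX);t=np.c_[a@PX,a@py,a@PN]
    print(n,len(a),"min",t.min(0).round(1),"max",t.max(0).round(1))
    ims.append(cv2.resize(p[b[1]:b[3],b[0]:b[2],::-1],(390,390),interpolation=cv2.INTER_CUBIC))
cv2.imwrite("pics/c4.png",np.hstack(ims))
```

```text
t 6.58 tcp [512.6 125.2 157.1] yaw -168.1 z [ 0.518  0.112 -0.848] q [-0.05  0.27  1.89  0.32  0.47 -2.08] F [ 0.3  0.  -1.6] gap 14.0
shift/150 [ 0.01  -0.008  0.179] turn/90 [-0.     0.    -0.003]
side 159 min [-40.  -20.4 -16.1] max [40.5 45.1 57.7]
top 123 min [-38.7 -35.8  27.8] max [ 1.5 40.2 53.4]
```

View pics/c4.png

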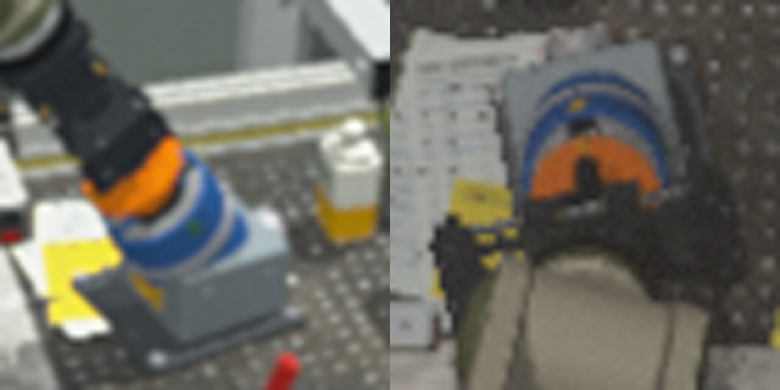

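Request:
move_arm:
  steps:
    - [[0.008,-0.006,0.02],[0,0,0],-1]
    - [[0.008,-0.006,0.04],[0,0,0],-1]
    - [[0.008,-0.006,0.06],[0,0,0],-1]
    - [[0.008,-0.006,0.08],[0,0,0],-1]
    - [[0.008,-0.006,0.1],[0,0,0],-1]
    - [[0.008,-0.006,0.1],[0,0,0],-1]

```text
t: 7.18
tcp_pos: [520.0, 125.9, 144.2]
ee_rot: [-0.101, 0.956, 0.03, 0.275]
force: [1.1, 2.4, -1.6]
finger_gap: 13.7
```

```bash
cat > st.py <<'E'
from h import *
go(PC+PN*16,PR);s=robot.sense();r=s["tcp_pos"]-PC;py=np.cross(PN,PX)
print("port frame xyz",[round(r@v,1) for v in(PX,py,PN)],"F",[round(s["force"]@v,1) for v in(PX,py,PN)],"M",[round(s["ft_torque"]@v,2) for v in(PX,py,PN)])
E
python3 st.py
```

```text
t 7.18 tcp [520.  125.9 144.2] yaw -168.0 z [ 0.52   0.113 -0.847] q [-0.05  0.3   1.89  0.34  0.43 -2.1 ] F [ 1.1  2.4 -1.6] gap 13.7
shift/150 [ 0.007 -0.002  0.079] turn/90 [-0.     0.001 -0.003]
port frame xyz [np.float64(-1.0), np.float64(-0.3), np.float64(27.9)] F [np.float64(-0.5), np.float64(-2.1), np.float64(-2.2)] M [np.float64(-0.6), np.float64(0.08), np.float64(0.04)]
```

Request:
move_arm:
  steps:
    - [[0,0.004,0.02],[0,0,0],-1]
    - [[0,0.004,0.04],[0,0,0],-1]
    - [[0,0.004,0.06],[0,0,0],-1]
    - [[0,0.004,0.075],[0,0,0],-1]
    - [[0,0.004,0.085],[0,0,0],-1]
    - [[0,0.004,0.085],[0,0,0],-1]

```text
t: 7.68
tcp_pos: [526.4, 127.8, 133.6]
ee_rot: [-0.101, 0.956, 0.03, 0.275]
force: [-1.1, 0.1, 2.5]
finger_gap: 13.5
```

```bash
python3 st.py
```

```text
t 7.68 tcp [526.4 127.8 133.6] yaw -168.0 z [ 0.52   0.112 -0.847] q [-0.05  0.33  1.89  0.35  0.4  -2.11] F [-1.1  0.1  2.5] gap 13.5
shift/150 [ 0.007 -0.005 -0.004] turn/90 [-0.001  0.002 -0.003]
port frame xyz [np.float64(-1.0), np.float64(-0.7), np.float64(15.4)] F [np.float64(-0.5), np.float64(-0.4), np.float64(2.7)] M [np.float64(-0.19), np.float64(-0.03), np.float64(-0.06)]
```

The cap is 20.6 mm in with the spring pushing back, so the lugs are through. Next is the clockwise turn.

Request:
move_arm:
  steps:
    - [[0,0,0],[0,0,0.07],-1]
    - [[0,0,0],[0,0,0.14],-1]
    - [[0,0,0],[0,0,0.21],-1]
    - [[0,0,0],[0,0,0.28],-1]
    - [[0,0,0],[0,0,0.35],-1]
    - [[0,0,0],[0,0,0.42],-1]
    - [[0,0,0],[0,0,0.49],-1]
    - [[0,0,0],[0,0,0.5],-1]

```text
t: 8.35
tcp_pos: [525.6, 127.8, 133.3]
ee_rot: [0.275, 0.921, 0.133, 0.242]
force: [-3.9, -1.6, 2.6]
finger_gap: 13.9
```

```bash
python3 st.py
```

```text
t 8.35 tcp [525.6 127.8 133.3] yaw 142.1 z [ 0.518  0.112 -0.848] q [-0.05  0.33  1.89  0.35  0.4  -1.33] F [-3.9 -1.6  2.6] gap 13.9
shift/150 [-0.003 -0.005 -0.003] turn/90 [-0.     0.001 -0.505]
port frame xyz [np.float64(-0.2), np.float64(-0.9), np.float64(15.6)] F [np.float64(2.1), np.float64(0.8), np.float64(4.4)] M [np.float64(0.01), np.float64(-0.57), np.float64(0.05)]
```

Request:
move_arm:
  steps:
    - [[0,0,0],[0,0,0.07],-1]
    - [[0,0,0],[0,0,0.14],-1]
    - [[0,0,0],[0,0,0.21],-1]
    - [[0,0,0],[0,0,0.28],-1]
    - [[0,0,0],[0,0,0.35],-1]
    - [[0,0,0],[0,0,0.4],-1]
    - [[0,0,0],[0,0,0.43],-1]
    - [[0,0,0],[0,0,0.43],-1]

```text
t: 9.02
tcp_pos: [526.2, 127.9, 133.8]
ee_rot: [0.562, 0.78, 0.206, 0.185]
force: [-1.3, 0.9, 2.4]
finger_gap: 14.0
```

```bash
python3 st.py
```

```text
t 9.02 tcp [526.2 127.9 133.8] yaw 107.5 z [ 0.52   0.112 -0.847] q [-0.04  0.33  1.89  0.35  0.4  -0.66] F [-1.3  0.9  2.4] gap 14.0
shift/150 [-0.005 -0.007 -0.002] turn/90 [ 0.001  0.002 -0.932]
port frame xyz [np.float64(-1.0), np.float64(-0.9), np.float64(15.7)] F [np.float64(-0.3), np.float64(-1.1), np.float64(2.6)] M [np.float64(-0.31), np.float64(-0.11), np.float64(0.44)]
```

The stop is felt: 0.44 N m at about 84°. I ease out 2 mm, open the fingers and retreat along the axis.

Request:
move_arm:
  steps:
    - [[0,0,-0.013],[0,0,0],-1]
    - [[0,0,-0.013],[0,0,0],-1]
    - [[0,0,-0.013],[0,0,0],0]
    - [[0,0,-0.013],[0,0,0],0]
    - [[0,0,-0.013],[0,0,0],0]
    - [[0,0,-0.013],[0,0,0],0]
    - [[0,0,-0.013],[0,0,0],0]
    - [[0,0,-0.013],[0,0,0],0]

```text
t: 9.68
tcp_pos: [525.2, 127.5, 135.3]
ee_rot: [0.563, 0.779, 0.206, 0.185]
force: [0.0, 0.5, 0.0]
finger_gap: 43.8
```

```bash
python3 st.py
```

```text
t 9.68 tcp [525.2 127.5 135.3] yaw 107.4 z [ 0.52   0.112 -0.847] q [-0.05  0.32  1.89  0.35  0.41 -0.65] F [0.  0.5 0. ] gap 43.8
shift/150 [-0.004 -0.006  0.01 ] turn/90 [ 0.     0.002 -0.933]
port frame xyz [np.float64(-0.9), np.float64(-0.8), np.float64(17.5)] F [np.float64(-0.1), np.float64(-0.4), np.float64(-0.0)] M [np.float64(-0.04), np.float64(-0.13), np.float64(0.09)]
```

Request:
move_arm:
  steps:
    - [[0,0,-0.2],[0,0,0],0]
    - [[0,0,-0.5],[0,0,0],0]
    - [[0,0,-0.9],[0,0,0],0]
    - [[0,0,-0.9],[0,0,0],0]
    - [[0,0,-0.9],[0,0,0],0]
    - [[0,0,-0.9],[0,0,0],0]

```text
t: 10.18
tcp_pos: [455.1, 112.3, 250.3]
ee_rot: [0.563, 0.779, 0.206, 0.186]
force: [-0.5, 0.5, -0.1]
finger_gap: 44.1
```

```bash
python3 st.py
python3 - <<'E'
from h import *
ims=[]
for n,b in(("side",(235,110,315,190)),("top",(150,142,220,212))):
    p,d=robot.grab_frame(n)
    Q=cloud(n,d)-PC;py=np.cross(PN,PX);hsv=cv2.cvtColor(p,cv2.COLOR_RGB2HSV).astype(int)
    o=(hsv[...,0]<18)&(hsv[...,1]>150)&(hsv[...,2]>80)&(np.linalg.norm(Q,axis=-1)<60)
    a=Q[o]
    if len(a)>5:
        t=np.c_[a@PX,a@py,a@PN];print(n,len(a),"min",t.min(0).round(1),"max",t.max(0).round(1),"med",np.median(t,0).round(1))
        h=Q@PN;bar=(hsv[...,2]<70)&(h>28)&(h<60)&(np.linalg.norm(Q,axis=-1)<65);k=Q[bar];k=np.c_[k@PX,k@py]
        if len(k)>5: v=np.linalg.svd(k-k.mean(0))[2][0];print(" bar",len(k),k.mean(0).round(1),v.round(2))
    ims.append(cv2.resize(p[b[1]:b[3],b[0]:b[2],::-1],(390,390),interpolation=cv2.INTER_CUBIC))
cv2.imwrite("pics/c5.png",np.hstack(ims))
E
```

```text
t 10.18 tcp [455.1 112.3 250.3] yaw 107.4 z [ 0.522  0.112 -0.846] q [-0.1   0.02  1.86  0.25  0.74 -0.56] F [-0.5  0.5 -0.1] gap 44.1
shift/150 [-0.003 -0.011  0.914] turn/90 [ 0.001  0.003 -0.933]
port frame xyz [np.float64(-1.0), np.float64(-0.8), np.float64(153.1)] F [np.float64(0.3), np.float64(-0.6), np.float64(0.1)] M [np.float64(-0.02), np.float64(-0.15), np.float64(0.02)]
side 206 min [-40.1 -41.3   3.2] max [40.9 43.2 45.8] med [ 4.7  5.2 10.2]
 bar 38 [2.7 9.7] [-0.08  1.  ]
top 171 min [-42.2 -37.3  -0.4] max [41.  37.8 43.4] med [-17.3  10.2  12. ]
 bar 36 [-4.5 18.4] [-0.25  0.97]
```

View pics/c5.png

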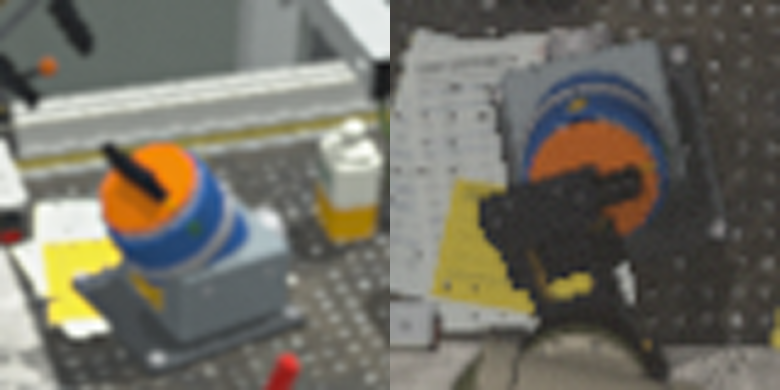

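The cap sits in the port (crop side 150,190). Its disc top is 10–12 mm above the face, matching the expected 12 for a locked cap, and the bar lies square to the slots.

```bash
python3 -c "
from plant import robot
print(robot.close_job())"
```

```text
the job is handed in; nothing more can be done
None
```

The small orange cap is locked in the leaning port, and I handed the job in at about 10 s of the 48 s allowed. The hand-in reports no verdict, so this rests on my own checks.

**What I did:** I picked the cap up by its bar and set it in with the lugs in the slots. I pressed it to about 20.6 mm below the flange face and turned it clockwise. I then released it and backed off along the port's axis.

**Checks that agreed:**
- **Insertion:** the spring pushed back as expected, and wrist forces stayed at a few newtons in every reading.
- **Stop:** a 0.44 N m moment showed up at about 84°, where the stop should be.
- **Locked height:** after release the disc top was 10–12 mm above the face, against 12 mm expected.
- **Rotation:** the side camera put the bar about 5° from square to the slots.
- **Robot:** the gripper was about 135 mm clear of the cap with wrist force near zero.

**Checks that were weaker:**
- **Top camera:** it put the bar about 14° off square, because the gripper hid part of it. That is still inside the 0.4 rad (23°) limit.
- **Bystanders:** I did not measure the tape measure, oil bottle or feed wheel again. I planned the path to pass clear of them, and no contact force appeared along the way.

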